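Push the vial rack home in the sampler and latch it

TASK

A rack of loose vials stands on the loading deck of the vial sampler, in front of its three bays. Without gripping or lifting the rack or its vials, gently push the rack along the deck into the empty bay until it is fully home against the stop at the back, then push that bay's latch bar by its pin right across the mouth behind the rack, shut like the latches of the other two bays. Keep the rack flat on the deck and its vials standing in it, and leave the other racks, the stray vial on the deck and the things on the bench where they are.

Things in the scene. Friction and masses are not known exactly. Their poses are not given: they have to be found in the camera images.
- sampler: vial sampler, fixed: aluminium loading deck, top 12 mm above the bench, and a white chassis 150 mm high behind it. Origin at bench level; x away from the robot, y left, z up. Deck x -190 to 140 mm, y -235 to 235 mm; chassis face x 150 mm. Three bays stand side by side at the deck's back, 150 mm apart (in changing order), parallel to its x.
- bay: the EMPTY bay: two steel guide rails 16 mm high, 134 mm apart inside, front ends flared to 146 mm, and a cross stop 24 mm high at the back. Origin on the deck top where the centre of the rack's underside lies when home; x into the bay along the rails, y left, z up. Stop face at x 35 mm, rails x -49 to 39 mm.
- rack: the rack to load: white plastic cell rack, 70 mm deep (x) by 126 mm wide (y) by 36 mm high, 2 by 4 cells, five loose vials in it whose tops are 49 mm above its underside; about 0.27 kg in all. Origin at the centre of its underside. It starts on the front of the deck, up to 0.25 rad askew, and goes in with its x along the bay's x.
- latch (a joint): swing latch of the empty bay (rad), a flat steel bar on a vertical pivot at the right (-y) of the mouth. 0 = swung right out, 0.4 = pointing straight out of the bay (-x), 1.97 = shut at its end stop, straight across the mouth (+y), 4 mm clear of the home rack. Closes clockwise from above; starts at 0 to 0.3, stays where left, needs 1 to 2 N at the pin.
- latch_pivot (a point): pivot axis of the latch, at the height of the bar: 43 mm in front of the bay's origin (x = -43 mm), 75 mm to its right (y = -75 mm), 25.5 mm above the deck. The bar is 8 mm wide, 5 mm thick and ends 56 mm from the pivot.
- latch_pin (a point): top of the upright black pin on the latch bar, 50 mm from the pivot: pin 10 mm in diameter, standing 34 mm up from the bar, its top 59.5 mm above the deck. Push the side of this pin to swing the latch.
- vial0: one of the five loose amber 10 ml vials standing in the rack, 22 mm wide, 46 mm tall; origin at the centre of its underside
- vial1: one of the five loose amber 10 ml vials standing in the rack, 22 mm wide, 46 mm tall; origin at the centre of its underside
- vial2: one of the five loose amber 10 ml vials standing in the rack, 22 mm wide, 46 mm tall; origin at the centre of its underside
- vial3: one of the five loose amber 10 ml vials standing in the rack, 22 mm wide, 46 mm tall; origin at the centre of its underside
- vial4: one of the five loose amber 10 ml vials standing in the rack, 22 mm wide, 46 mm tall; origin at the centre of its underside
- rack_left: a like rack already home and latched in another bay, to be left alone; origin at the centre of its underside. Its latch is fixed shut.
- rack_right: the other rack already home and latched in another bay, to be left alone; origin at the centre of its underside. Its latch is fixed shut.
- stray_vial: a single 10 ml vial (22 mm wide, 46 mm tall) left standing on the deck in front of an occupied bay; leave alone. Origin at the centre of its underside
- jar: closed glass jar with black cap, 68 mm wide, 85 mm tall, on the bench; leave alone. Origin at the centre of its underside
- cartridge: round grey respirator filter cartridge, 88 mm wide, 46 mm tall, on the bench; leave alone. Origin at the centre of its underside
- dish: covered glass petri dish, 95 mm wide, 16 mm tall, on the bench; leave alone. Origin at the centre of its underside
- monolith: black carbon cylinder, 48 mm wide, 60 mm tall, on the bench; leave alone. Origin at the centre of its underside
- spatula: steel sampling spoon, 170 mm long, lying on the bench; leave alone. Origin at the centre of its underside
Not all that is in view belongs to the job. Leave any blue look-alike of the rack alone.

How it is judged:
By the outcome, as a careful person would: the job done as asked, in the order asked, and still so for the second after the job is handed in, with the robot touching nothing.
It also fails if it takes over 72 s, if anything falls off the work surface, if the arm or the gripper's body presses on something with over 40 N, if the wrist force passes 120 N, or if a joint passes its speed limit or range.

ROBOT

A 6-joint arm with a two-finger parallel gripper is mounted at the origin on the work surface. World frame = base frame: x ahead of the robot, y to its left, z up, the work surface at z = 0. Lengths are in m, angles in rad, forces in N, time in s.
With the tool pointing down it reaches from about 0.3 to 0.85 m from the base axis. Payload 5.4 kg.
Tool frame: the origin (TCP) lies on the centre line of the jaws, within the pads' length; the fingertips stand 11 mm ahead of it and the grasp point (between the pads) lies 8 mm behind it; z points along the fingers, y is the line along which they close (so a half turn about z gives the same grasp; the last joint's range is limited). The gripper opens to 85 mm and grips with 20 to 120 N. Pads are 22 mm wide; open, the fingers measure 114 mm over their backs; the gripper's body (76 mm by 85 mm) begins 54 mm behind the grasp point. The pads swing forward as they close: fully open they stand 13 mm farther back than shut.
Start: joints at [-1.431, 0.158, 1.597, -0, 1.386, -0.21], TCP at [0.197, -0.54, 0.242] pointing down, gripper open.
Joint ranges: [-2.91, 2.91], [-0.94, 2.29], [0.18, 2.7], [-1.29, 4.43], [0.17, 2.64], [-3, 3]. Speed limits (rad/s): [2.57, 2.57, 3.14, 3.14, 3.14, 3.14].

INTERFACE

Orientations are given as a unit quaternion [x, y, z, w].
In Python, from plant import manip gives the robot as it stands.
- The arm moves only by the tool send_rows, never from a script. Its arguments are lists of equal length, an entry for each row: "travel": the shift along the world's x, y, z in m, a list of three; "rot": the turn, a rotation vector about the world's x, y, z in rad, a list of three. In form: {"travel": [[tx, ty, tz], ...], "rot": [[wx, wy, wz], ...]}. A call has 1 to 10 rows; each row shifts and turns the commanded pose from where the row before left it; what a row does not reach is not made up. A row lasts 1/10 s, in which the tool goes at most 50 mm and 8.59 degrees, less where a joint would pass 70% of its speed; a pose out of reach is approached as far as the arm can. A call with a gripper value outside its range is refused whole. "gripper" is the finger opening in m, from 0 to 0.0854, set as the call begins (left out, the last holds). The fingers move at their own pace and stop on an object; "grip_force" is the grip in N (left out, the last holds). Time passes only in rows, so rows that do not move let the fingers close. It gives the time, the measured TCP pose, the force and the opening at its end, in the units of the state.
- manip.get_state(): the state, without advancing time (a new reading comes with each control period).
- manip.snapshot(name): name is "scene" or "top"; returns the picture (480x640x3 uint8, red, green, blue); there is no depth.
- manip.calibration(name): a dict with "vfov" (degrees; the focal length in pixels is half the picture's height over the tangent of half this angle, whatever the lens; pixels are square), "cx", "cy" (the principal point, pixels), "extrinsics" (4x4, takes a point from camera to world coordinates). Camera axes: x right, y up, looking along -z (the intrinsics and any distortion apply to the point x, -y, -z); pixel columns grow to the right and rows downward; lengths in m; the calibration is good to about 2 mm. A picture is of the moment at which its call begins. calibration takes no time and is no camera call.
- manip.job_done(): hands the job in, once; it reports no verdict.
The state is a dict: "t": time; "qpos": joint angles; "dq": joint speeds; "joint_efforts": joint torques, N m; "tcp_pos": TCP position; "eef_rot": TCP orientation; "ft_force": force on the tool from outside, world axes, zero at the start; "wrist_torque": the same for the moment, N m; "gripper_width": finger opening in m.
Only numpy, scipy, OpenCV 4.12 (cv2) and the standard library are available. Lean on these libraries where they do the work, as an engineer would, in place of code of your own. Each camera call takes 0.05 s, during which the arm holds its last target. There are 200 camera calls.

## Working session

There is one attempt and no reset: what is moved stays moved. The work goes in short steps, Python scripts to look and compute and a tool call to move; the robot and the scene stay as the last step left them, time stands still between calls to the robot, and variables do not carry over. Pictures are saved under pics/ and viewed, on a budget of 10 in all, crops included, one or two more only if the job needs it, and the job is handed in when it is done.

Besides the shell and the picture viewer there is one more tool, called after "Call:" as name(argument=value, ...) on one line, values as JSON. send_rows: Moves the arm, as the interface text tells. Its arguments: {"type":"object","properties":{"travel":{"type":"array"},"rot":{"type":"array"},"gripper":{"type":"number"},"grip_force":{"type":"number"}},"required":["travel","rot"]}

```bash
mkdir -p pics; cat > h.py <<'E'
import numpy as np, cv2
from plant import manip
def cal(n):
    c=manip.calibration(n); f=240/np.tan(np.radians(c["vfov"])/2); return c,f,np.array(c["extrinsics"])
def ray(n,u,v):
    c,f,E=cal(n); d=E[:3,:3]@np.array([(u-c["cx"])/f,-(v-c["cy"])/f,-1]); return E[:3,3],d
def onz(n,u,v,z):
    o,d=ray(n,u,v); return o+d*(z-o[2])/d[2]
def proj(n,p):
    c,f,E=cal(n); q=E[:3,:3].T@(np.array(p)-E[:3,3]); return c["cx"]-f*q[0]/q[2]*1, c["cy"]+f*q[1]/q[2]
def two(a,b):
    (o1,d1),(o2,d2)=ray("scene",*a),ray("top",*b)
    s=np.linalg.lstsq(np.c_[d1,-d2],o2-o1,rcond=None)[0]
    p,q=o1+s[0]*d1,o2+s[1]*d2; return (p+q)/2,np.linalg.norm(p-q)
E
python3 - <<'E'
from h import *
for n in("scene","top"):
    im=manip.snapshot(n); cv2.imwrite(f"pics/{n}0.png",im[:,:,::-1]); c=manip.calibration(n);print(n,c)
s=manip.get_state();print({k:np.round(v,3) for k,v in s.items()})
E
```

```text
scene {'vfov': 53.270178234871, 'cx': 316.5604072610548, 'cy': 240.91398951890855, 'extrinsics': array([[-4.83103934e-01, -5.54107745e-01,  6.77919756e-01,
         1.22273619e+00],
       [ 8.75563000e-01, -3.05868599e-01,  3.73943624e-01,
         3.81125709e-01],
       [ 1.49307476e-04,  7.74215091e-01,  6.32922563e-01,
         7.60835415e-01],
       [ 0.00000000e+00,  0.00000000e+00,  0.00000000e+00,
         1.00000000e+00]])}
top {'vfov': 45.00960428478206, 'cx': 318.02301502293415, 'cy': 237.21399533602676, 'extrinsics': array([[ 0.02480411,  0.99293515, -0.11603679,  0.30241544],
       [-0.999668  ,  0.02544565,  0.00405054,  0.01235267],
       [ 0.00697456,  0.1158978 ,  0.99323666,  1.58934981],
       [ 0.        ,  0.        ,  0.        ,  1.        ]])}
{'t': np.float64(0.1), 'qpos': array([-1.431,  0.159,  1.598,  0.   ,  1.386, -0.21 ]), 'dq': array([ 0.001, -0.001, -0.002,  0.002, -0.001,  0.003]), 'joint_efforts': array([-1.0000e-03, -3.9700e+01, -3.3234e+01, -0.0000e+00,  4.0000e-03,
        0.0000e+00]), 'tcp_pos': array([ 0.197, -0.54 ,  0.241]), 'eef_rot': array([ 0.985,  0.174,  0.   , -0.001]), 'ft_force': array([-0.324, -1.293, -0.351]), 'wrist_torque': array([ 0.016,  0.008, -0.021]), 'gripper_width': np.float64(0.085)}
```

View pics/scene0.png

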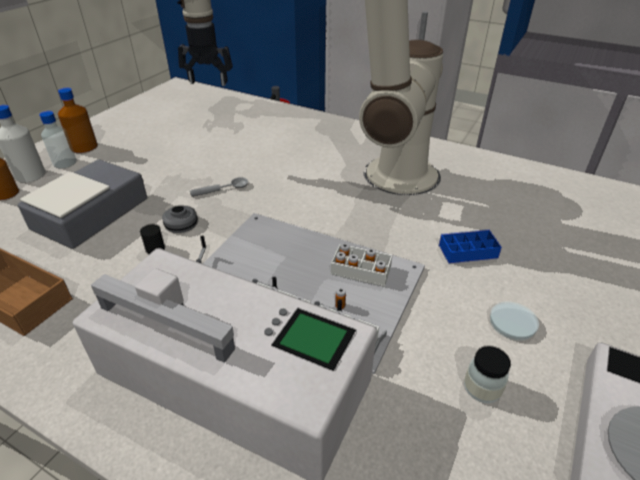

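View pics/top0.png

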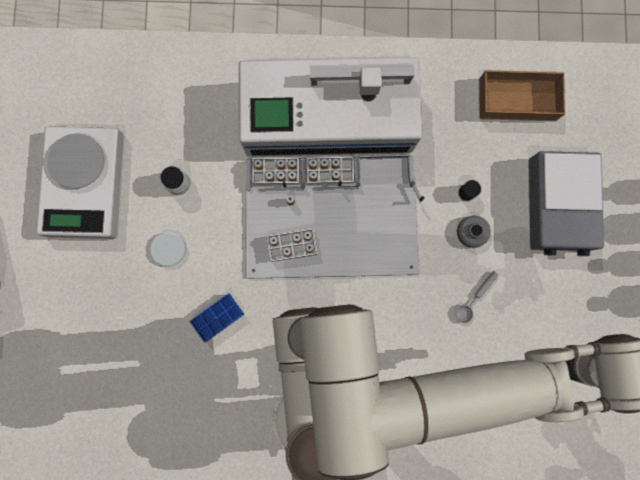

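The scene view shows the sampler from behind; the right bay's interior is hidden by the chassis. Top view: the white rack with amber vials is at (292,245), and the blue look-alike at (217,318) is to be left alone. The stray vial is at (291,200). The empty bay is the right one at (385,170), its latch at about (411,188) to (421,198). I'll confirm with an enlarged crop.

```bash
python3 - <<'E'
from h import *
im=cv2.imread("pics/top0.png")[140:290,235:435]
cv2.imwrite("pics/crop0.png",cv2.resize(im,None,fx=4,fy=4,interpolation=cv2.INTER_CUBIC))
E
```

```text
(no output)
```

View pics/crop0.png

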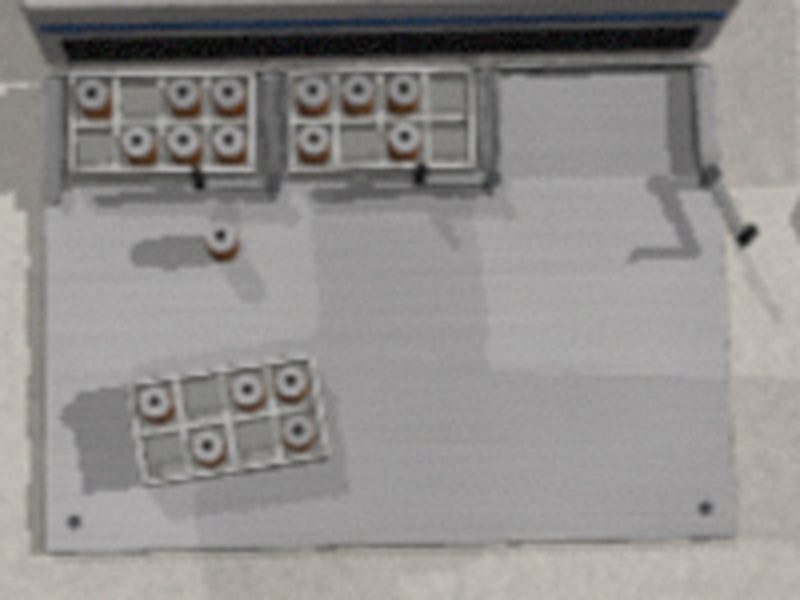

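The crop confirms it. The rack with five vials (corners about (133,382), (315,356), (328,456), (147,484) in the crop) is the one to load. The right bay is empty, and its open latch has its pin at (746,234).

```bash
python3 - <<'E'
from h import *
T=lambda x,y,z:onz("top",235+(x+.5)/4-.5,140+(y+.5)/4-.5,z)
P=lambda n,l,z:print(n,*[np.round(T(*p,z)[:2],4) for p in l])
P("deckFL,FR",[(45,552),(736,539)],.012)
a,b=T(45,552,.012),T(736,539,.012);d=a-b;yaw=np.arctan2(-d[0],d[1]);print("len",np.linalg.norm(d),"yaw",yaw)
P("screws",[(74,522),(705,508)],.012)
R=[T(x,y,.048) for x,y in [(133,382),(315,356),(328,456),(147,484)]];P("rack",[(133,382),(315,356),(328,456),(147,484)],.048)
c=sum(R)/4;print("rack c",c)
for n,l in(("mid",[(286,69),(474,67),(477,168),(290,172)]),("left",[(68,73),(257,70),(259,171),(72,174)])):
    print(n,sum(T(*p,.048) for p in l)/4)
ww=(R[0]+R[3]-R[1]-R[2])/2;dd=(R[0]+R[1]-R[2]-R[3])/2
print("rack yaw",np.arctan2(-ww[0],ww[1]),np.arctan2(dd[1],dd[0]),np.linalg.norm(ww),np.linalg.norm(dd))
P("pintop",[(746,232)],.0715);P("pivot",[(710,176)],.0375)
P("railR front/back top",[(703,170),(697,70)],.028);P("railL inner",[(497,180),(497,72)],.028)
f=lambda x,y,z:T(x,y,z)
P("othr pins",[(421,172),(199,177)],.0715)
P("stray",[(221,238)],.058)
print(np.c_[np.array(R)])
E
```

```text
deckFL,FR [0.3712 0.1991] [ 0.3918 -0.2706]
len 0.4702103290775756 yaw 0.043938527242635465
screws [0.392  0.1802] [ 0.4124 -0.2493]
rack [0.4847 0.1405] [0.5054 0.0191] [0.4383 0.0087] [0.4165 0.1288]
rack c [0.46121012 0.07427062 0.048     ]
mid [ 0.66889289 -0.02204405  0.048     ]
left [0.66290365 0.12563991 0.048     ]
rack yaw 0.1740953095486464 0.16204712553954395 0.12257862163793479 0.0685187899945923
pintop [ 0.5929 -0.2656]
pivot [ 0.6375 -0.2471]
railR front/back top [ 0.6436 -0.2439] [ 0.7138 -0.2393]
railL inner [ 0.6329 -0.1025] [ 0.7087 -0.1012]
othr pins [ 0.6278 -0.0485] [0.6205 0.0994]
stray [0.5822 0.0841]
[[0.484677   0.14048467 0.048     ]
 [0.50536438 0.01911132 0.048     ]
 [0.4382886  0.00870424 0.048     ]
 [0.41651052 0.12878226 0.048     ]]
```

The estimates agree:

| Item | x, y (m) | Yaw (rad) |
|---|---|---|
| Sampler | – | about 0.043 |
| Empty bay origin | (0.6755, -0.172) | – |
| Rack | (0.461, 0.074) | 0.168 |

Plan: push the rack's left side sideways with the two fingers until it is in line with the bay, then push forward. First move goes to the left of the rack, staying high.

Call:
send_rows(travel=[[0.013,0.036,0],[0.013,0.036,0],[0.013,0.036,0],[0.013,0.036,0],[0.013,0.036,0],[0.013,0.036,0],[0.013,0.036,0],[0.013,0.036,0],[0.013,0.036,0],[0.013,0.036,0]], rot=[[0,0,0.063],[0,0,0.063],[0,0,0.063],[0,0,0.063],[0,0,0.063],[0,0,0.063],[0,0,0.063],[0,0,0.063],[0,0,0.063],[0,0,0.063]], gripper=0.035)

```text
t: 1.1
tcp_pos: [0.3271, -0.1785, 0.242]
eef_rot: [0.882, 0.471, 0.0, -0.0]
ft_force: [1.1, 0.6, -0.0]
gripper_width: 0.0351
```

Call:
send_rows(travel=[[0.013,0.036,0],[0.013,0.036,0],[0.013,0.036,0],[0.013,0.036,0],[0.013,0.036,0],[0.013,0.036,0],[0.013,0.036,0],[0.013,0.036,0],[0.013,0.036,0],[0.013,0.036,0]], rot=[[0,0,0.063],[0,0,0.063],[0,0,0.063],[0,0,0.063],[0,0,0.063],[0,0,0.063],[0,0,0.063],[0,0,0.063],[0,0,0.063],[0,0,0.063]])

```text
t: 2.1
tcp_pos: [0.457, 0.1815, 0.2418]
eef_rot: [0.692, 0.722, -0.0, -0.0]
ft_force: [-0.1, -0.9, 0.6]
gripper_width: 0.035
```

Call:
send_rows(travel=[[0,0,-0.03],[0,0,-0.03],[0,0,-0.03],[0,0,-0.03],[0,0,-0.03],[0,0,-0.025],[0,0,-0.02],[0,0,-0.013],[0,0,0]], rot=[[0,0,0],[0,0,0],[0,0,0],[0,0,0],[0,0,0],[0,0,0],[0,0,0],[0,0,0],[0,0,0]])

```text
t: 3.0
tcp_pos: [0.4553, 0.1796, 0.0324]
eef_rot: [0.693, 0.721, -0.002, -0.001]
ft_force: [-0.3, -0.5, -0.0]
gripper_width: 0.0352
```

```bash
python3 - <<'E'
from h import *
a=manip.snapshot("scene")[:,:,::-1]; b=manip.snapshot("top")[:,:,::-1]
z=lambda i,k:cv2.resize(i,None,fx=k,fy=k,interpolation=cv2.INTER_CUBIC)
o=np.hstack([z(a[150:350,300:450],2.6),z(b[140:340,230:380],2.6)]);cv2.imwrite("pics/c1.png",o);print(o.shape)
E
```

```text
(520, 780, 3)
```

View pics/c1.png

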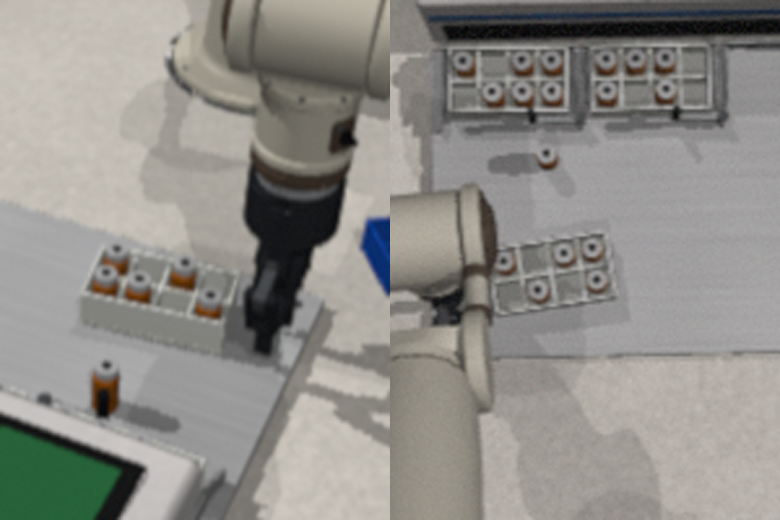

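The fingers are clear, left of the rack and just above the deck. Start the side push.

Call:
send_rows(travel=[[0,-0.006,0],[0,-0.006,0],[0,-0.005,0],[0,-0.004,0],[0,-0.004,0],[0,-0.005,0],[0,-0.005,0],[0,-0.005,0],[0,-0.005,0],[0,-0.005,0]], rot=[[0,0,0],[0,0,0],[0,0,0],[0,0,0],[0,0,0],[0,0,0],[0,0,0],[0,0,0],[0,0,0],[0,0,0]])

```text
t: 4.1
tcp_pos: [0.4572, 0.1295, 0.0344]
eef_rot: [0.693, 0.721, 0.0, 0.0]
ft_force: [0.2, 1.7, 1.6]
gripper_width: 0.0352
```

Call:
send_rows(travel=[[0,-0.006,0],[0,-0.006,0],[0,-0.007,0],[0.001,-0.007,0],[0,-0.007,0],[0,-0.007,0],[0,-0.007,0],[0.001,-0.007,0],[0,-0.007,0],[0,-0.007,0]], rot=[[0,0,0],[0,0,0],[0,0,0],[0,0,0],[0,0,0],[0,0,0],[0,0,0],[0,0,0],[0,0,0],[0,0,0]])

```text
t: 5.1
tcp_pos: [0.4589, 0.0612, 0.0341]
eef_rot: [0.693, 0.721, -0.0, -0.0]
ft_force: [-0.1, 1.4, -0.2]
gripper_width: 0.035
```

```bash
python3 - <<'E'
from h import *
a=manip.snapshot("scene")[:,:,::-1]; b=manip.snapshot("top")[:,:,::-1]
z=lambda i,k:cv2.resize(i,None,fx=k,fy=k,interpolation=cv2.INTER_CUBIC)
o=np.hstack([z(a[150:350,300:450],2.6),z(b[140:340,230:380],2.6)]);cv2.imwrite("pics/c2.png",o)
E
```

```text
(no output)
```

View pics/c2.png

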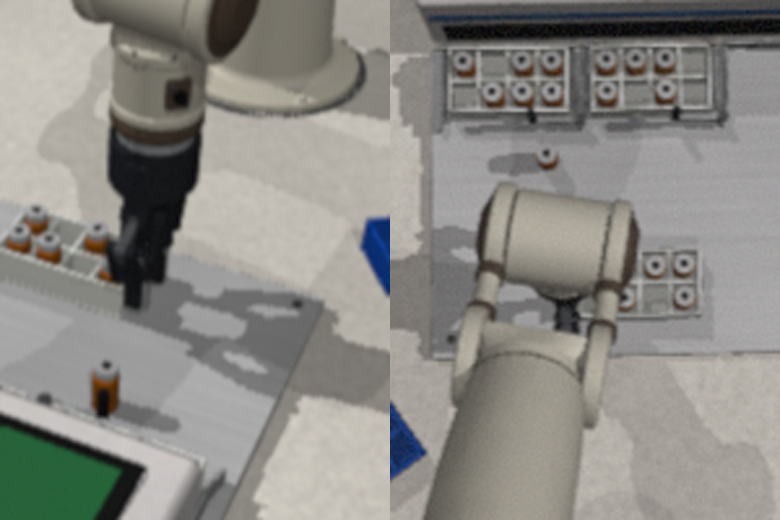

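Rack is sliding flat and squared to the fingers; force is about 1.5 N. Continue.

Call:
send_rows(travel=[[0,-0.007,0],[0,-0.008,0],[0.001,-0.008,0],[0,-0.009,0],[0.001,-0.009,0],[0,-0.009,0],[0.001,-0.009,0],[0,-0.009,0],[0.001,-0.009,0],[0,-0.009,0]], rot=[[0,0,0],[0,0,0],[0,0,0],[0,0,0],[0,0,0],[0,0,0],[0,0,0],[0,0,0],[0,0,0],[0,0,0]])

```text
t: 6.2
tcp_pos: [0.4632, -0.025, 0.0343]
eef_rot: [0.693, 0.721, 0.0, 0.0]
ft_force: [0.7, 1.7, -0.3]
gripper_width: 0.0351
```

Call:
send_rows(travel=[[0.001,-0.009,0],[0,-0.009,0],[0.001,-0.009,0],[0,-0.009,0],[0.001,-0.009,0],[0,-0.008,0],[0,-0.007,0],[0,-0.006,0],[0,-0.005,0],[0,-0.004,0]], rot=[[0,0,0],[0,0,0],[0,0,0],[0,0,0],[0,0,0],[0,0,0],[0,0,0],[0,0,0],[0,0,0],[0,0,0]])

```text
t: 7.2
tcp_pos: [0.466, -0.0995, 0.0343]
eef_rot: [0.693, 0.721, 0.0, -0.0]
ft_force: [0.2, 1.6, 0.4]
gripper_width: 0.0348
```

```bash
python3 - <<'E'
from h import *
print(manip.get_state()["tcp_pos"])
b=manip.snapshot("top")[:,:,::-1]
cv2.imwrite("pics/c3.png",cv2.resize(b[140:290,260:460],None,fx=4,fy=4,interpolation=cv2.INTER_CUBIC))
E
```

```text
[ 0.46603013 -0.09953011  0.03431646]
```

View pics/c3.png

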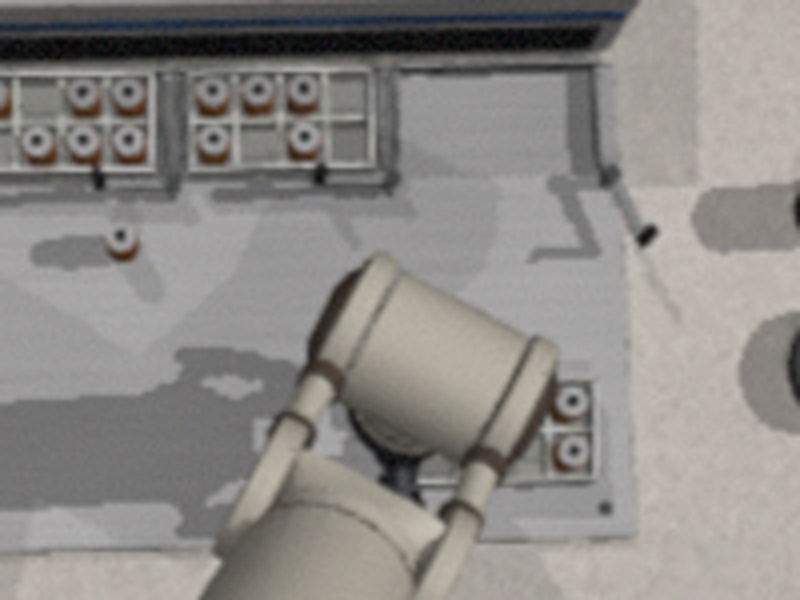

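Rack's right corners show at (594,380) and (594,480) in the crop, with all vials standing. Compute its lateral offset from the bay axis.

```bash
python3 - <<'E'
from h import *
T=lambda x,y,z:onz("top",260+(x+.5)/4-.5,140+(y+.5)/4-.5,z)
br,fr=T(592,380,.048),T(594,480,.048);print(br,fr)
y=np.array([-.043,.999,0]);x=np.array([.999,.043,0]);o=np.array([.6755,-.172,0])
m=(br+fr)/2;c=m+.063*y;print("c",c,"bay frame",(c-o)@x,(c-o)@y)
# rails: inner edges of empty bay
for p in[(396,170),(396,75),(600,165),(594,70)]:
  q=T(*p,.028)-o;print(p,q@x,q@y)
# from tcp
t=np.array([.466,-.0995,0]);print("left face",(t-o)@y-.011,"exp .063")
E
```

```text
[ 0.495638   -0.23411238  0.048     ] [ 0.42842877 -0.23590977  0.048     ]
c [ 0.45932438 -0.17207407  0.048     ] bay frame -0.21596262587143386 0.009221551948137527
(396, 170) -0.032533785224680443 0.07178253132179102
(396, 75) 0.034149372382325106 0.07002590351428015
(600, 165) -0.03138160160506725 -0.0684981251776597
(594, 70) 0.035434204714311225 -0.0667933738356691
left face 0.07043599999999998 exp .063
```

Roughly 8 mm more to the right is needed (7.4 by TCP, 9.2 by image). Finish that, retreat, lift, and go round to the front face.

Call:
send_rows(travel=[[0,-0.002,0],[0,-0.003,0],[0,-0.002,0],[0,-0.001,0],[0,0,0],[0,0.006,0],[0,0.012,0],[0,0.022,0],[0,0.01,0.03],[0,0,0.03]], rot=[[0,0,0],[0,0,0],[0,0,0],[0,0,0],[0,0,0],[0,0,0],[0,0,0],[0,0,0],[0,0,0],[0,0,0]])

```text
t: 8.25
tcp_pos: [0.4645, -0.0546, 0.0938]
eef_rot: [0.692, 0.722, -0.001, -0.002]
ft_force: [1.3, -0.6, 0.8]
gripper_width: 0.0349
```

Call:
send_rows(travel=[[0,0,0.03],[-0.01,-0.01,0.03],[-0.01,-0.015,0.01],[-0.01,-0.015,0],[-0.01,-0.015,0],[-0.01,-0.015,0],[-0.01,-0.015,0],[-0.01,-0.015,0],[-0.01,-0.015,0],[-0.01,-0.015,0]], rot=[[0,0,-0.14],[0,0,-0.14],[0,0,-0.14],[0,0,-0.14],[0,0,-0.14],[0,0,-0.14],[0,0,-0.14],[0,0,-0.14],[0,0,-0.14],[0,0,-0.14]], gripper=0.065)

```text
t: 9.25
tcp_pos: [0.3756, -0.1868, 0.1641]
eef_rot: [0.995, 0.102, -0.0, -0.0]
ft_force: [-0.2, -0.0, 0.4]
gripper_width: 0.0649
```

Call:
send_rows(travel=[[-0.005,0,0],[0,0,0],[0,0,0]], rot=[[0,0,-0.08],[0,0,-0.081],[0,0,0]])

```text
t: 9.55
tcp_pos: [0.371, -0.1865, 0.1641]
eef_rot: [1.0, 0.024, -0.0, -0.0]
ft_force: [-0.1, -0.1, 0.2]
gripper_width: 0.0652
```

```bash
python3 - <<'E'
from h import *
s=manip.get_state();print(s["tcp_pos"],s["eef_rot"])
b=manip.snapshot("top")[:,:,::-1]
cv2.imwrite("pics/c4.png",cv2.resize(b[140:290,260:460],None,fx=4,fy=4,interpolation=cv2.INTER_CUBIC))
E
```

```text
[ 0.37095574 -0.18652002  0.16412224] [ 9.99702279e-01  2.43996635e-02 -8.47294584e-05 -5.86762365e-05]
```

View pics/c4.png

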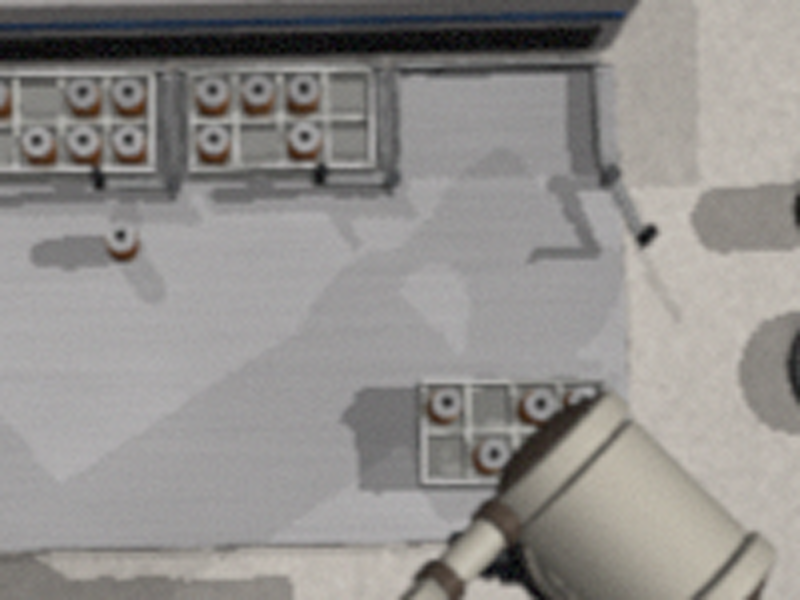

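```bash
python3 - <<'E'
from h import *
T=lambda x,y,z:onz("top",260+(x+.5)/4-.5,140+(y+.5)/4-.5,z)
y=np.array([-.043,.999,0]);x=np.array([.999,.043,0]);o=np.array([.6755,-.172,0])
for n,p,z in[("BL",(420,381),.048),("FL",(421,485),.048),("BR",(603,380),.048),("mid rack BL",(186,69),.048),("BR",(374,67),.048),("FL",(190,172),.048),("FR",(377,168),.048)]:
  q=T(*p,z)-o;print(n,np.round([q@x,q@y],4))
E
```

```text
BL [-0.181   0.0611]
FL [-0.2509  0.0624]
BR [-0.1825 -0.0617]
mid rack BL [0.0356 0.2146]
BR [0.0349 0.0865]
FL [-0.0358  0.213 ]
FR [-0.0352  0.0863]
```

Rack lies on the bay axis within about 1 mm and is square. Descend in front of it, then push forward.

Call:
send_rows(travel=[[0,0.001,-0.02],[0,0,-0.025],[0,0,-0.025],[0,0,-0.025],[0,0,-0.018],[0,0,-0.012],[0,0,-0.007],[0,0,-0.002],[0.005,0,0],[0.01,0,0]], rot=[[0,0,0],[0,0,0],[0,0,0],[0,0,0],[0,0,0],[0,0,0],[0,0,0],[0,0,0],[0,0,0],[0,0,0]])

```text
t: 10.6
tcp_pos: [0.3868, -0.1864, 0.0309]
eef_rot: [1.0, 0.024, 0.0, 0.0]
ft_force: [0.5, -0.4, 0.1]
gripper_width: 0.0653
```

Call:
send_rows(travel=[[0.01,0.001,0],[0.008,0,0],[0.005,0,0],[0.005,0,0],[0.005,0.001,0],[0.006,0,0],[0.006,0,0],[0.007,0.001,0],[0.007,0,0],[0.007,0,0]], rot=[[0,0,0],[0,0,0],[0,0,0],[0,0,0],[0,0,0],[0,0,0],[0,0,0],[0,0,0],[0,0,0],[0,0,0]])

```text
t: 11.6
tcp_pos: [0.4526, -0.183, 0.0302]
eef_rot: [1.0, 0.024, -0.0, -0.0]
ft_force: [-1.1, -0.3, -1.0]
gripper_width: 0.0652
```

Call:
send_rows(travel=[[0.007,0,0],[0.008,0,0],[0.009,0.001,0],[0.009,0,0],[0.009,0.001,0],[0.009,0,0],[0.009,0.001,0],[0.008,0,0],[0.007,0,0],[0.006,0,0]], rot=[[0,0,0],[0,0,0],[0,0,0],[0,0,0],[0,0,0],[0,0,0],[0,0,0],[0,0,0],[0,0,0],[0,0,0]])

```text
t: 12.6
tcp_pos: [0.5336, -0.1802, 0.0303]
eef_rot: [1.0, 0.024, -0.0, 0.0]
ft_force: [-2.3, -0.2, 1.3]
gripper_width: 0.0651
```

```bash
python3 - <<'E'
from h import *
s=manip.get_state();print(s["tcp_pos"],s["eef_rot"])
a=manip.snapshot("scene")[:,:,::-1];b=manip.snapshot("top")[:,:,::-1]
z=lambda i,k:cv2.resize(i,None,fx=k,fy=k,interpolation=cv2.INTER_CUBIC)
cv2.imwrite("pics/c5.png",np.vstack([z(b[140:240,310:460],4),z(a[200:300,200:350],2)[:, :].repeat(1,0) if 0 else np.pad(z(a[200:290,200:350],2),((0,0),(0,300),(0,0)))]))
E
```

```text
[ 0.53361564 -0.18018587  0.03034314] [ 9.99701062e-01  2.44496452e-02 -4.34146746e-05  1.11676525e-05]
```

View pics/c5.png

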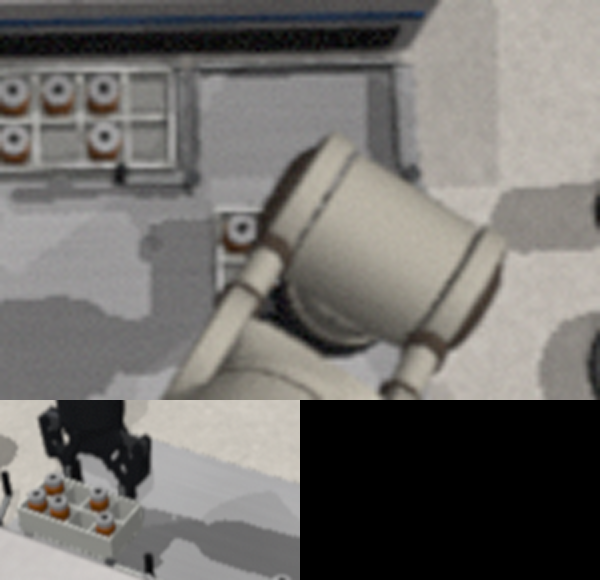

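The rack, fingers behind it, stands just before the mouth with its vials upright. Its back-left corner is at (216,212) in the crop, left rail inner edge near x=197.

```bash
python3 - <<'E'
from h import *
T=lambda x,y,z:onz("top",310+(x+.5)/4-.5,140+(y+.5)/4-.5,z)
y=np.array([-.043,.999,0]);x=np.array([.999,.043,0]);o=np.array([.6755,-.172,0])
for n,p,z in[("BL",(215,211),.048),("left edge",(216,290),.048),("railL",(196,120),.028),("railLb",(196,75),.028),("railR",(398,120),.028)]:
  q=T(*p,z)-o;print(n,np.round([q@x,q@y],4))
q=np.array([.5336,-.1802,0])-o;print(q@x,q@y)
E
```

```text
BL [-0.0652  0.0613]
left edge [-0.1193  0.0621]
railL [0.0025 0.0709]
railLb [0.0341 0.07  ]
railR [ 0.0002 -0.0683]
-0.14211070000000003 -0.0020901000000000123
```

Within about 2 mm of centre; flared rails will guide it. Push in.

Call:
send_rows(travel=[[0.006,0,0],[0.006,0.001,0],[0.006,0,0],[0.006,0,0],[0.006,0.001,0],[0.006,0,0],[0.006,0,0],[0.006,0.001,0],[0.006,0,0],[0.006,0,0]], rot=[[0,0,0],[0,0,0],[0,0,0],[0,0,0],[0,0,0],[0,0,0],[0,0,0],[0,0,0],[0,0,0],[0,0,0]])

```text
t: 13.7
tcp_pos: [0.5935, -0.1771, 0.0303]
eef_rot: [1.0, 0.024, -0.0, -0.0]
ft_force: [-1.1, 0.0, 0.3]
gripper_width: 0.0648
```

Call:
send_rows(travel=[[0.005,0,0],[0.005,0,0],[0.005,0.001,0],[0.004,0,0],[0.003,0,0],[0.003,0,0],[0.002,0,0],[0.002,0,0],[0.002,0,0],[0,0,0]], rot=[[0,0,0],[0,0,0],[0,0,0],[0,0,0],[0,0,0],[0,0,0],[0,0,0],[0,0,0],[0,0,0],[0,0,0]])

```text
t: 14.7
tcp_pos: [0.6245, -0.1762, 0.0304]
eef_rot: [1.0, 0.024, 0.0, 0.0]
ft_force: [0.0, 0.3, -0.3]
gripper_width: 0.0651
```

Call:
send_rows(travel=[[0.001,0,0],[0.001,0,0],[0.001,0,0],[0,0,0]], rot=[[0,0,0],[0,0,0],[0,0,0],[0,0,0]])

```text
t: 15.1
tcp_pos: [0.6272, -0.1762, 0.0304]
eef_rot: [1.0, 0.024, 0.0, 0.0]
ft_force: [-2.1, 0.0, 0.5]
gripper_width: 0.0647
```

Call:
send_rows(travel=[[0.001,0,0],[0.001,0,0],[0,0,0]], rot=[[0,0,0],[0,0,0],[0,0,0]])

```text
t: 15.4
tcp_pos: [0.6292, -0.1762, 0.0303]
eef_rot: [1.0, 0.024, 0.0, 0.0]
ft_force: [-1.8, 1.2, -0.1]
gripper_width: 0.0649
```

Call:
send_rows(travel=[[0.001,0,0],[0,0,0]], rot=[[0,0,0],[0,0,0]])

```text
t: 15.6
tcp_pos: [0.6302, -0.1761, 0.0303]
eef_rot: [1.0, 0.024, 0.0, -0.0]
ft_force: [-1.5, 0.5, 1.3]
gripper_width: 0.0647
```

Call:
send_rows(travel=[[0.001,0,0],[0,0,0]], rot=[[0,0,0],[0,0,0]])

```text
t: 15.8
tcp_pos: [0.6312, -0.1761, 0.0303]
eef_rot: [1.0, 0.024, 0.0, -0.0]
ft_force: [-2.0, -0.3, 0.4]
gripper_width: 0.0647
```

Call:
send_rows(travel=[[0.001,0,0],[0,0,0]], rot=[[0,0,0],[0,0,0]])

```text
t: 16.0
tcp_pos: [0.6322, -0.1761, 0.0303]
eef_rot: [1.0, 0.024, 0.0, 0.0]
ft_force: [-1.8, -0.1, 0.7]
gripper_width: 0.0647
```

Call:
send_rows(travel=[[0.001,0,0],[0,0,0]], rot=[[0,0,0],[0,0,0]])

```text
t: 16.2
tcp_pos: [0.6332, -0.1762, 0.0302]
eef_rot: [1.0, 0.024, 0.0, 0.0]
ft_force: [-1.0, 0.7, -0.8]
gripper_width: 0.0649
```

Call:
send_rows(travel=[[0.001,0,0],[0,0,0]], rot=[[0,0,0],[0,0,0]])

```text
t: 16.4
tcp_pos: [0.6342, -0.1762, 0.0303]
eef_rot: [1.0, 0.024, 0.0, -0.0]
ft_force: [-0.7, -0.4, -0.5]
gripper_width: 0.0647
```

Call:
send_rows(travel=[[0.001,0,0],[0,0,0]], rot=[[0,0,0],[0,0,0]])

```text
t: 16.6
tcp_pos: [0.6345, -0.1761, 0.0302]
eef_rot: [1.0, 0.024, -0.001, -0.0]
ft_force: [-4.6, 0.9, 2.7]
gripper_width: 0.0648
```

Call:
send_rows(travel=[[0.001,0,0],[0,0,0],[0,0,0]], rot=[[0,0,0],[0,0,0],[0,0,0]])

```text
t: 16.9
tcp_pos: [0.6345, -0.1761, 0.0303]
eef_rot: [1.0, 0.024, -0.002, -0.0]
ft_force: [-9.1, 0.5, 5.8]
gripper_width: 0.0645
```

```bash
python3 - <<'E'
from h import *
s=manip.get_state();print(s["tcp_pos"],s["ft_force"],s["wrist_torque"])
a=manip.snapshot("scene")[:,:,::-1];b=manip.snapshot("top")[:,:,::-1]
z=lambda i,k:cv2.resize(i,None,fx=k,fy=k,interpolation=cv2.INTER_CUBIC)
cv2.imwrite("pics/c6.png",np.hstack([z(b[140:240,340:440],4),z(a[190:290,180:280],4)]))
E
```

```text
[ 0.63453672 -0.17612666  0.03026193] [-9.11232852  0.5084682   5.80883582] [-0.10353164  1.36870738 -0.18058754]
```

View pics/c6.png

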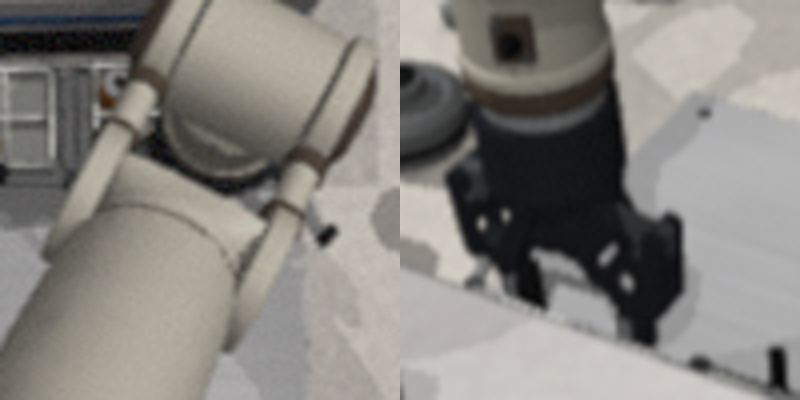

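The stop is firm: the TCP stalled at x=0.6345 while the command went on, and force rose to 9 N. This picture (8 view calls before it) shows only the arm over the bay; the pin is still visible at about (327,235) in the left half. I'll retreat and look at the seated rack from a clear pose.

Call:
send_rows(travel=[[-0.004,0,0],[-0.012,-0.001,0],[-0.02,-0.001,0],[-0.024,-0.001,0.01],[0,0,0.04],[0,-0.01,0.05],[0,-0.02,0.04],[0,-0.03,0],[0,-0.03,0],[0,-0.03,0]], rot=[[0,0,0],[0,0,0],[0,0,0],[0,0,0],[0,0,0.1],[0,0,0.14],[0,0,0.14],[0,0,0.14],[0,0,0.14],[0,0,0.14]])

```text
t: 18.0
tcp_pos: [0.5768, -0.3003, 0.1702]
eef_rot: [0.91, 0.415, 0.001, 0.001]
ft_force: [0.6, -0.4, 0.0]
gripper_width: 0.065
```

Call:
send_rows(travel=[[0,-0.03,0],[0,-0.03,0],[0,0,0],[0,0,0],[0,0,0],[0,0,0],[0,0,0],[0,0,0],[0,0,0],[0,0,0]], rot=[[0,0,0.14],[0,0,0.14],[0,0,0.14],[0,0,0.14],[0,0,0.14],[0,0,0.14],[0,0,0.14],[0,0,0.14],[0,0,0.05],[0,0,0]], gripper=0.0)

```text
t: 19.0
tcp_pos: [0.5765, -0.3591, 0.1695]
eef_rot: [0.532, 0.847, 0.0, 0.001]
ft_force: [-0.4, -0.3, -0.2]
gripper_width: 0.0001
```

```bash
python3 - <<'E'
from h import *
s=manip.get_state();print(s["tcp_pos"],s["eef_rot"])
b=manip.snapshot("top")[:,:,::-1]
cv2.imwrite("pics/c7.png",cv2.resize(b[140:240,320:450],None,fx=6,fy=6,interpolation=cv2.INTER_CUBIC))
E
```

```text
[ 0.57649141 -0.3591167   0.16945875] [5.32325063e-01 8.46539674e-01 1.16465984e-04 7.70930870e-04]
```

View pics/c7.png

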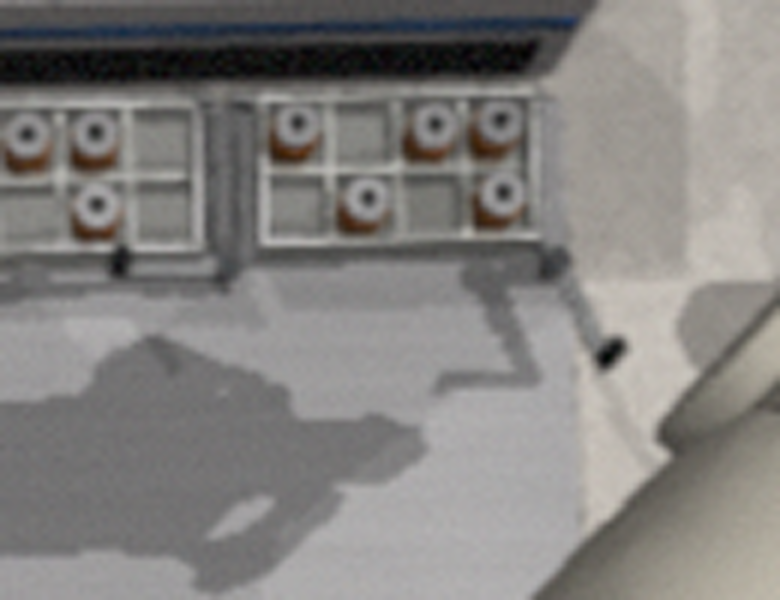

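The rack is home: front edge at y≈243 in line with the neighbours' at about 249, given the tilt, and all five vials stand. The latch is open, pivot at (553,262), pin top at (613,347). Compute the pin push path.

```bash
python3 - <<'E'
from h import *
T=lambda x,y,z:onz("top",320+(x+.5)/6-.5,140+(y+.5)/6-.5,z)
yv=np.array([-.043,.999,0]);xv=np.array([.999,.043,0]);o=np.array([.6755,-.172,0])
C=[T(*p,.048) for p in[(257,97),(541,92),(544,242),(259,246)]]
c=sum(C)/4;print("rack c",c,(c-o)@xv,(c-o)@yv)
m=[T(*p,.048) for p in[(205,97),(207,248)]];print("mid FR/BR",[np.round([(q-o)@xv,(q-o)@yv],4) for q in m],[np.round([(q-o)@xv,(q-o)@yv],4) for q in C])
pin=T(613,347,.0715);base=T(604,362,.042)
piv=o-.043*xv-.075*yv
print("pin",pin,base,"piv",piv[:2],T(553,262,.04)[:2],"r",np.linalg.norm((pin-piv)[:2]))
q=pin-piv;phi0=np.arctan2(q@yv,q@xv)%(2*np.pi);print("phi0",np.degrees(phi0),"latch",np.pi/2+1.97-phi0)
for ph in np.radians([np.degrees(phi0),190,180,165,150,135,120,105,90]):
    t=np.array([np.sin(ph),-np.cos(ph)]);p=.05*np.array([np.cos(ph),np.sin(ph)])-.016*t
    w=piv+p[0]*xv+p[1]*yv;print(round(np.degrees(ph)),np.round(w[:2],4),"tool",round(np.degrees(np.arctan2(t[1],t[0]))+2.5,1))
E
```

```text
rack c [ 0.67732879 -0.17482173  0.048     ] 0.0017056284931437848 -0.0028975487706176745
mid FR/BR [array([0.0366, 0.0848]), array([-0.0333,  0.0857])] [array([0.0362, 0.0612]), array([ 0.0364, -0.068 ]), array([-0.033 , -0.0669]), array([-0.0327,  0.0621])]
pin [ 0.59347574 -0.26731123  0.0715    ] [ 0.59214059 -0.26870079  0.042     ] piv [ 0.635768 -0.248774] [ 0.63800133 -0.24567536] r 0.04617644244762914
phi0 201.20377739210187 latch 0.029127943852989002
201 [ 0.5964 -0.2835] tool 113.7
190 [ 0.5904 -0.2752] tool 102.5
180 [ 0.5865 -0.2669] tool 92.5
165 [ 0.5835 -0.2535] tool 77.5
150 [ 0.584  -0.2398] tool 62.5
135 [ 0.5881 -0.2268] tool 47.5
120 [ 0.5954 -0.2152] tool 32.5
105 [ 0.6055 -0.2059] tool 17.5
90 [ 0.6176 -0.1995] tool 2.5
```

Rack x matches the neighbour's to within 0.5 mm, so it's home. Move beside the pin (on its right side) and descend, tips above the bar.

Call:
send_rows(travel=[[0.01,0.014,0],[0.01,0.02,0],[0.01,0.02,-0.01],[0,0,-0.02],[0,0,-0.025],[0,0,-0.025],[0,0,-0.02],[0,0,-0.01],[0,0,-0.003],[0,0,0]], rot=[[0,0,0],[0,0,0],[0,0,0],[0,0,0],[0,0,0],[0,0,0],[0,0,0],[0,0,0],[0,0,0],[0,0,0]])

```text
t: 20.05
tcp_pos: [0.6065, -0.3047, 0.0567]
eef_rot: [0.532, 0.847, 0.0, 0.0]
ft_force: [-0.4, -0.1, -0.4]
gripper_width: 0.0001
```

Call:
send_rows(travel=[[-0.002,0.005,0],[-0.002,0.005,0],[-0.002,0.006,0],[-0.002,0.005,0],[-0.003,0.004,0],[-0.003,0.004,0],[-0.002,0.004,0],[-0.002,0.004,0],[-0.002,0.007,0],[-0.001,0.007,0]], rot=[[0,0,0],[0,0,0],[0,0,0],[0,0,-0.035],[0,0,-0.1],[0,0,-0.1],[0,0,-0.09],[0,0,-0.09],[0,0,-0.13],[0,0,-0.13]])

```text
t: 21.05
tcp_pos: [0.5847, -0.2538, 0.0569]
eef_rot: [0.784, 0.62, -0.0, 0.0]
ft_force: [-2.2, -1.8, 1.2]
gripper_width: 0.0001
```

```bash
python3 - <<'E'
from h import *
s=manip.get_state();print(s["tcp_pos"],s["eef_rot"],s["ft_force"])
b=manip.snapshot("top")[:,:,::-1];a=manip.snapshot("scene")[:,:,::-1]
z=lambda i,k:cv2.resize(i,None,fx=k,fy=k,interpolation=cv2.INTER_CUBIC)
cv2.imwrite("pics/c8.png",np.hstack([z(b[140:240,340:440],4),z(a[190:290,150:250],4)]))
E
```

```text
[ 0.58470517 -0.25382871  0.05689561] [ 7.84314086e-01  6.20363770e-01 -2.59204916e-04  3.73950878e-04] [-2.2412254  -1.77717871  1.22000441]
```

View pics/c8.png

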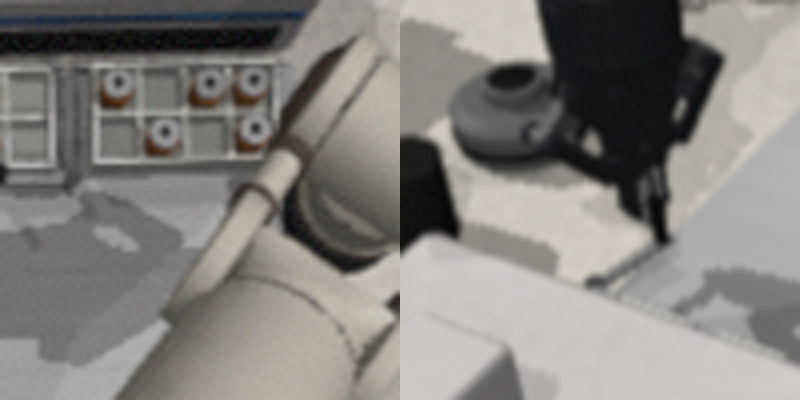

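The latch bar has swung to point straight out and the finger bears on the pin (right half, (663,215)) at about 3 N. Continue round the arc.

Call:
send_rows(travel=[[0,0.004,0],[0,0.005,0],[0.001,0.005,0],[0.001,0.004,0],[0.001,0.005,0],[0.002,0.004,0],[0.002,0.004,0],[0.002,0.004,0],[0.003,0.004,0]], rot=[[0,0,-0.08],[0,0,-0.08],[0,0,-0.08],[0,0,-0.09],[0,0,-0.09],[0,0,-0.09],[0,0,-0.09],[0,0,-0.09],[0,0,-0.09]])

```text
t: 22.05
tcp_pos: [0.5966, -0.2148, 0.0564]
eef_rot: [0.961, 0.278, -0.0, -0.0]
ft_force: [-1.5, 0.2, 1.2]
gripper_width: 0.0
```

Call:
send_rows(travel=[[0.003,0.003,0],[0.003,0.003,0],[0.004,0.003,0],[0.004,0.002,0],[0.003,0.002,0],[0,0,0]], rot=[[0,0,-0.09],[0,0,-0.09],[0,0,-0.09],[0,0,-0.09],[0,0,-0.09],[0,0,0]])

```text
t: 22.65
tcp_pos: [0.6142, -0.2016, 0.0563]
eef_rot: [0.998, 0.058, 0.0, -0.0]
ft_force: [-0.4, 0.0, -0.7]
gripper_width: -0.0002
```

Call:
send_rows(travel=[[0.002,0.001,0],[0.002,0,0],[0.001,0,0],[0,0,0]], rot=[[0,0,-0.04],[0,0,-0.03],[0,0,0],[0,0,0]])

```text
t: 23.05
tcp_pos: [0.6189, -0.201, 0.0563]
eef_rot: [1.0, 0.023, -0.0, -0.0]
ft_force: [0.4, 0.3, -0.9]
gripper_width: 0.0001
```

Call:
send_rows(travel=[[0.001,0,0],[0.001,0,0],[0,0,0]], rot=[[0,0,0],[0,0,0],[0,0,0]])

```text
t: 23.35
tcp_pos: [0.6211, -0.201, 0.0563]
eef_rot: [1.0, 0.022, 0.0, 0.0]
ft_force: [-0.6, 1.4, -0.2]
gripper_width: -0.0002
```

Call:
send_rows(travel=[[0.001,0,0],[0.001,0,0],[0,0,0]], rot=[[0,0,0],[0,0,0],[0,0,0]])

```text
t: 23.65
tcp_pos: [0.6228, -0.2009, 0.0563]
eef_rot: [1.0, 0.022, -0.0, -0.0]
ft_force: [-2.2, 0.7, 0.6]
gripper_width: -0.0001
```

Call:
send_rows(travel=[[0.001,0,0],[0,0,0]], rot=[[0,0,0],[0,0,0]])

```text
t: 23.85
tcp_pos: [0.623, -0.2009, 0.0562]
eef_rot: [1.0, 0.022, -0.001, -0.0]
ft_force: [-7.0, 1.1, 3.0]
gripper_width: 0.0002
```

Call:
send_rows(travel=[[0.001,0,0],[0,0,0]], rot=[[0,0,0],[0,0,0]])

```text
t: 24.05
tcp_pos: [0.6232, -0.2008, 0.0561]
eef_rot: [1.0, 0.022, -0.003, -0.001]
ft_force: [-10.0, 0.5, 6.1]
gripper_width: -0.0
```

Call:
send_rows(travel=[[0.001,0,0],[0,0,0]], rot=[[0,0,0],[0,0,0]])

```text
t: 24.25
tcp_pos: [0.6233, -0.2008, 0.0561]
eef_rot: [1.0, 0.022, -0.004, -0.001]
ft_force: [-12.8, 1.6, 7.2]
gripper_width: 0.0001
```

At the end stop: force climbs to 13 N and the TCP has stalled at x=0.623. Retreat and check.

Call:
send_rows(travel=[[-0.005,0,0],[-0.015,0,0],[-0.025,0,0],[-0.02,0,0.02],[0,0,0.04],[0,0,0.05],[-0.02,-0.03,0.02],[-0.02,-0.04,0],[-0.02,-0.04,0],[-0.02,-0.04,0]], rot=[[0,0,0],[0,0,0],[0,0,0],[0,0,0],[0,0,0],[0,0,0],[0,0,0],[0,0,0],[0,0,0],[0,0,0]])

```text
t: 25.25
tcp_pos: [0.4808, -0.3529, 0.1873]
eef_rot: [1.0, 0.022, 0.001, 0.001]
ft_force: [0.8, -0.4, -0.1]
gripper_width: -0.0001
```

Call:
send_rows(travel=[[-0.02,-0.03,0],[-0.01,-0.02,0],[0,0,0],[0,0,0]], rot=[[0,0,0],[0,0,0],[0,0,0],[0,0,0]])

```text
t: 25.65
tcp_pos: [0.4513, -0.4012, 0.1865]
eef_rot: [1.0, 0.021, 0.001, 0.0]
ft_force: [-0.2, 0.8, -0.5]
gripper_width: -0.0
```

```bash
python3 - <<'E'
from h import *
b=manip.snapshot("top")[:,:,::-1]; cv2.imwrite("pics/top9.png",b)
cv2.imwrite("pics/c9.png",cv2.resize(b[140:240,240:440],None,fx=4,fy=4,interpolation=cv2.INTER_CUBIC))
a=cv2.imread("pics/top0.png");d=cv2.absdiff(a,b)[140:220,:300].max(2);print("left-side change px",(d>60).sum())
E
```

```text
left-side change px 0
```

View pics/c9.png

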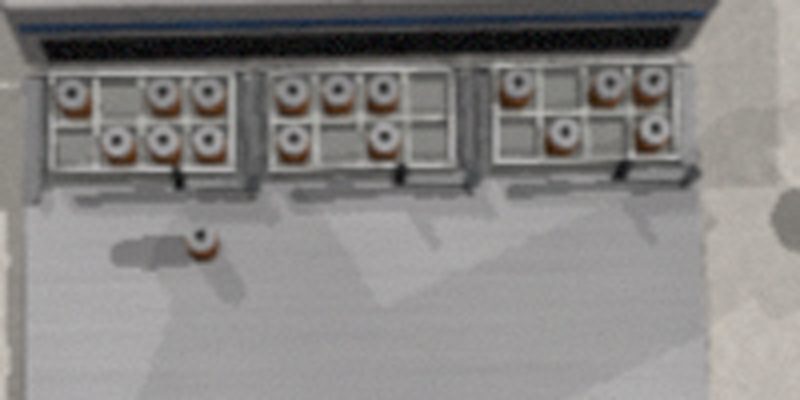

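All three racks are home in line, and the three pins match at (178,177), (400,174) and (621,170). The vials stand and the stray vial hasn't moved. Hand in.

```bash
python3 -c "
from plant import manip; print(manip.job_done())"
```

```text
the job is handed in; nothing more can be done
None
```

The rack is home in the empty right-hand bay and that bay's latch is shut. I handed the job in at about 26 s of the 72 s allowed. I slid the rack sideways with two fingers on its left side to line it up with the bay. Then I pushed its front face in until it stopped, and swung the latch by its pin round to its end stop.

- **Rack:** Pushing took about 1–2 N. At the stop the arm stalled and the force rose to 9 N. In the top view its position along the bay matches the neighbouring rack to about 0.5 mm.
- **Latch:** The pin stalled at its end stop at 13 N. In the last picture the three latch pins sit in the same place on their bays, evenly spaced.
- **Vials and other things:** All five vials stand in the rack. The other two racks are in place, and the stray vial, jar and left part of the deck show no pixel change from the start. I did not compare the cartridge, dish, monolith and spatula before and after, but the arm never came near them.
- **Disagreement:** The arm met the rack's stop about 5 mm deeper than I worked out from the first measurements. I put this down to the bay estimate and where the pads touched. The clear view afterwards put the rack about 2 mm deeper and 3 mm to the right of my first bay estimate, which agrees in depth with the neighbouring rack.

I viewed 12 pictures, two over the budget of 10.

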